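Fetch the gearbox cover from the drawer and hold it over its bolt holes

TASK

Pull the drawer of the small blue chest out to its stop, take the steel cover plate out by its red lug and carry it to the green gear housing. Finish while still holding it there: level and still, hovering a centimetre or two above the housing's flange, its four bolt holes lined up with the four threaded holes below, so that bolts could be dropped straight in. Never press the cover on the housing, leave the drawer out, and leave the can, the bolt tray and the wrench where they are.

Things in the scene. Friction and masses are not known exactly. Their poses are not given: they have to be found in the camera images.
- drawer (a joint): how far the chest's one working drawer is out: 0 shut, 0.155 m fully out at its stop. It slides straight out of the chest's front, along the chest's own -x, with about 2 N of friction, and stays where it is left. It starts shut or up to 10 mm ajar.
- drawer_handle (a point): middle of the drawer's handle, a level round aluminium bar 12 mm thick and 130 mm long (along the chest's y), its axis 45 mm in front of the drawer's face and 35 mm below the chest's top (130 mm above the table); free above and below, so it can be pinched from above. Axes as those of the chest.
- chest: small blue steel chest standing fixed on the bench, 290 mm wide (y), 240 mm deep (x), 165 mm high. Origin at table height below the middle of its front face; +x points into the chest, -x is the way the drawer comes out. The drawer's inner floor (black rubber) is 85 mm above the table, its side walls end at 135 mm and its 12 mm thick front at 150 mm above the table; inside it is 248 mm wide and 195 mm long; the fixed panel under it is a dummy.
- cover_center (a point): steel cover plate lying flat, loose in the drawer: 80 (x) x 120 (y) x 6 mm, about 0.36 kg, with a red upright lug in the middle of its top, 16 (x) x 56 (y) x 30 mm high, to grip across x. This point is at the middle of the plate, 18 mm above its underside (18 mm below the lug's top); z up. The whole is the same after a half turn. Its centre of mass is under the lug. Hidden until the drawer is out.
- cover_hole_a (a point): underside of one of the cover's four 12 mm through holes, at x +28, y +48 mm from the cover's middle; the holes are at x +-28, y +-48 mm.
- cover_hole_b (a point): underside of the diagonally opposite hole, at x -28, y -48 mm from the cover's middle.
- housing: green gear housing with a bare aluminium flange on top, fixed on the bench, 80 (x) x 120 (y) mm on a slightly larger foot, 70 mm high, open in the middle with a gear inside. Origin at the middle of its underside, on the table, z up.
- housing_face (a point): middle of the housing's opening, at the height of the flange face, 70 mm above the table. Axes as the housing's.
- housing_hole_a (a point): mouth of one of the flange's four 10 mm threaded holes, on the flange face, at x +28, y +48 mm from the middle; the holes are at x +-28, y +-48 mm, same pattern as the cover's, which fits either way round.
- housing_hole_b (a point): mouth of the diagonally opposite threaded hole, at x -28, y -48 mm.
- can_center (a point): bystander: upright can with yellow label, 60 mm across, 150 mm high; point half-way up.
- tray_center (a point): bystander: blue open tray of bolts, 100 x 80 x 30 mm; point at its middle, half-way up.
- wrench: bystander: steel wrench, 180 mm long, lying flat; origin at its middle, on the table.

How it is judged (in metres and radians):
On the way, in this order (a step that is already met when the one before it is completed fails the run):
1. the drawer is out at its stop (value of joint drawer above 0.149 m), for 0.2 s.
2. the cover is lifted out of the drawer by the gripper (height (world z) of cover_center above 0.145 m and contact force between the fingers and cover above 1 N and contact force between cover and chest below 0.3 N), for 0.2 s.
At the end, for the whole second after the job is handed in: Gripper holds the cover still, touching nothing else: underside 5-30 mm above the flange, level within 0.1 rad, holes within 5 mm of the threaded holes seen from above (either way round); drawer at least 135 mm out; can, tray and wrench within 25 mm of their start (((horizontal distance between cover_hole_a and housing_hole_a below 0.005 m and horizontal distance between cover_hole_b and housing_hole_b below 0.005 m) or (horizontal distance between cover_hole_a and housing_hole_b below 0.005 m and horizontal distance between cover_hole_b and housing_hole_a below 0.005 m)) and z of cover_hole_a in the frame of housing_face between 0.005 and 0.03 m and z of cover_hole_b in the frame of housing_face between 0.005 and 0.03 m and z of cover_center in the frame of housing_face above 0.015 m and angle between cover_center's own z axis and vertical below 0.1 rad and contact force between the fingers and cover above 1 N and contact force between cover and housing below 0.3 N and contact force between cover and chest below 0.3 N and linear speed of cover below 0.02 m/s and value of joint drawer above 0.135 m and distance of each of can_center, tray_center, wrench from where it was at the start of the episode below 0.025 m); the arm keeps its last pose, push and grip.
It fails at once if the cover is pressed on the housing (over 3 N) (contact force between cover and housing above 3 N).
It fails at once if the can, the tray or the wrench is displaced by more than 25 mm (distance of any of can_center, tray_center, wrench from where it was at the start of the episode above 0.025 m).
It also fails if it takes over 51 s, if anything falls off the work surface, if the arm or the gripper's body presses on something with over 40 N, if the wrist force passes 120 N, or if a joint passes its speed limit or range.

ROBOT

A 6-joint arm with a two-finger parallel gripper is mounted at the origin on the work surface. World frame = base frame: x ahead of the robot, y to its left, z up, the work surface at z = 0. Lengths are in mm, angles in degrees, forces in N, time in s.
With the tool pointing down it reaches from about 350 to 850 mm from the base axis. Payload 8.1 kg.
Tool frame: the origin (TCP) lies at the very end of the fingers, on their centre line; the grasp point (between the pads) lies 19 mm behind it (r.grip_depth is the distance from the TCP to the grasp point, in mm); y points along the fingers, z is the direction in which the jaws open and shut, and the axes are right-handed (so a half turn about y gives the same grasp; the last joint's range is limited). The gripper opens to 85 mm and grips with 20 to 120 N. Pads are 22 mm wide; open, the fingers measure 114 mm over their backs; the gripper's body (76 mm by 85 mm) begins 54 mm behind the grasp point. The pads swing forward as they close: fully open they stand 13 mm farther back than shut.
Start: joints at [-71.242, 7.471, 85.268, -0, 87.261, -4.893], TCP at [240.725, -549.597, 231.292] pointing down, gripper open.
Joint ranges: [-169.43, 169.43], [-51.17, 129.36], [1.28, 143.12], [-76.62, 256.62], [0, 156.53], [-152.29, 152.29]. Speed limits (degrees/s): [136.94, 136.94, 159.86, 180, 180, 180].

INTERFACE

Orientations are given as [roll, pitch, yaw] about the fixed x, y, z axes, in that order (R = Rz(yaw) Ry(pitch) Rx(roll)).
In Python, from bench import readout, eyes, r gives the robot as it stands. The module is installed in compiled form; this text tells all that it offers.
- The arm moves only by the tool move_arm, never from a script. Its argument "motion" is text: rows parted by semicolons, each of 6 numbers parted by spaces: the shift along the world's x, y, z in cm, then the turn, a rotation vector about the world's x, y, z in degrees. A call has 1 to 10 rows; each row is the pose to reach, as a shift and turn from the pose commanded when the call began; what a row does not reach only later rows make up. A row lasts 1/12 s, in which the tool goes at most 41.7 mm and 7.16 degrees, less where a joint would pass 70% of its speed; a pose out of reach is approached as far as the arm can. A call with a gripper value outside its range is refused whole. "fingers" is the finger opening in cm, from 0 to 8.54, set as the call begins (left out, the last holds). The fingers move at their own pace and stop on an object; "squeeze" is the grip in N (left out, the last holds). Time passes only in rows, so rows that repeat a pose let the fingers close. It gives the time, the measured TCP pose, the force and the opening at its end, in the units of the state.
- readout.sense(): the state, without advancing time (a new reading comes with each control period).
- eyes.snapshot(name): name is "scene" or "top" or "wrist"; returns a dict with "image" (480x640x3 uint8, blue, green, red), "fx", "fy", "cx", "cy" (pixels), "world_to_cam" (4x4, takes a point from world to camera coordinates). Camera axes: x right, y down, z forward; pixel columns grow to the right and rows downward; lengths in mm; the calibration is good to about 2 mm. A picture is of the moment at which its call begins. There is no depth.
- r.hand_in(): hands the job in, once; it reports no verdict.
The state is a dict: "time": time; "joint_pos": joint angles; "qd": joint speeds; "joint_efforts": joint torques, N m; "tool_pos": TCP position; "tcp_rot": TCP orientation; "ft_force": force on the tool from outside, world axes, zero at the start; "wrist_torque": the same for the moment, N m; "finger_gap": finger opening in mm.
Only numpy, scipy, OpenCV 4.12 (cv2) and the standard library are available. Lean on these libraries where they do the work, as an engineer would, in place of code of your own. Each camera call takes 0.05 s, during which the arm holds its last target. There are 200 camera calls.

## Working session

There is one attempt and no reset: what is moved stays moved. The work goes in short steps, Python scripts to look and compute and a tool call to move; the robot and the scene stay as the last step left them, time stands still between calls to the robot, and variables do not carry over. Pictures are saved under pics/ and viewed, about 8 in all and at most 12, crops included, and the job is handed in when it is done.

Besides the shell and the picture viewer there is one more tool, called as name(argument=value, ...) on one line, values as JSON. move_arm: Moves the arm, as the interface text tells. Its arguments: {"type":"object","properties":{"motion":{"type":"string"},"fingers":{"type":"number"},"squeeze":{"type":"number"}},"required":["motion"]}

```bash
mkdir -p pics; python3 - <<'E'
from bench import readout, eyes, r
import cv2,pickle
d={}
for n in("scene","top"):
    s=eyes.snapshot(n); d[n]=s; cv2.imwrite(f"pics/{n}0.png",s["image"])
    print(n,s["fx"],s["cx"],s["cy"]);print(s["world_to_cam"].round(3))
pickle.dump(d,open("s0.pkl","wb"))
print(readout.sense(), r.grip_depth)
E
```

```text
scene 596.7314976711845 324.807909720001 240.15477679450407
[[ 3.320000e-01  9.430000e-01 -2.300000e-02 -9.753000e+01]
 [ 5.300000e-01 -2.070000e-01 -8.230000e-01 -2.439540e+02]
 [-7.800000e-01  2.610000e-01 -5.680000e-01  1.837824e+03]
 [ 0.000000e+00  0.000000e+00  0.000000e+00  1.000000e+00]]
top 476.18710984968726 326.30324013214437 242.56383580568436
[[-1.400000e-02 -1.000000e+00 -1.100000e-02 -8.378300e+01]
 [-9.920000e-01  1.500000e-02 -1.250000e-01  6.039850e+02]
 [ 1.260000e-01  9.000000e-03 -9.920000e-01  1.020987e+03]
 [ 0.000000e+00  0.000000e+00  0.000000e+00  1.000000e+00]]
{'time': 0.1, 'joint_pos': array([-7.12402180e+01,  7.50994554e+00,  8.53245447e+01, -9.37982985e-04,
        8.72602739e+01, -4.89145451e+00]), 'qd': array([ 0.00594162, -0.06315423, -0.06839522, -0.0799086 , -0.02525117,
        0.08189985]), 'joint_efforts': array([ 1.21571222e-03, -5.70949030e+01, -5.01942158e+01, -2.58501195e-04,
        7.98127265e-03, -1.01531743e-04]), 'tool_pos': array([ 240.57126494, -549.11790762,  230.34360416]), 'tcp_rot': array([-9.00944989e+01,  7.14695445e-03, -1.56348724e+02]), 'ft_force': array([ 0.14589122, -0.17616655,  0.59548586]), 'wrist_torque': array([ 0.02043829,  0.02175624, -0.03265419]), 'finger_gap': 85.30401090867443} 18.700000000000003
```

View pics/top0.png

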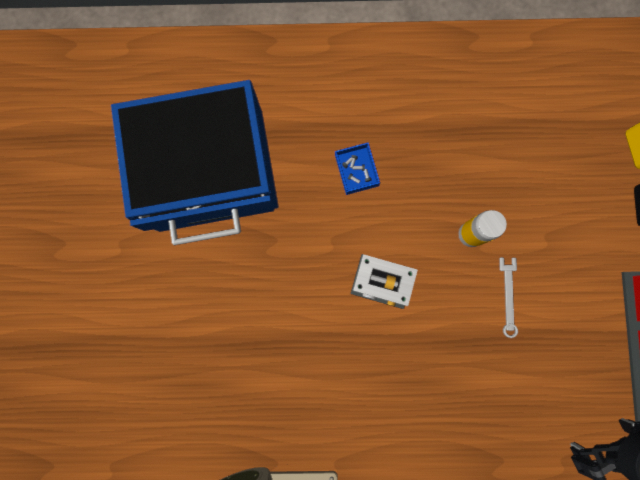

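View pics/scene0.png

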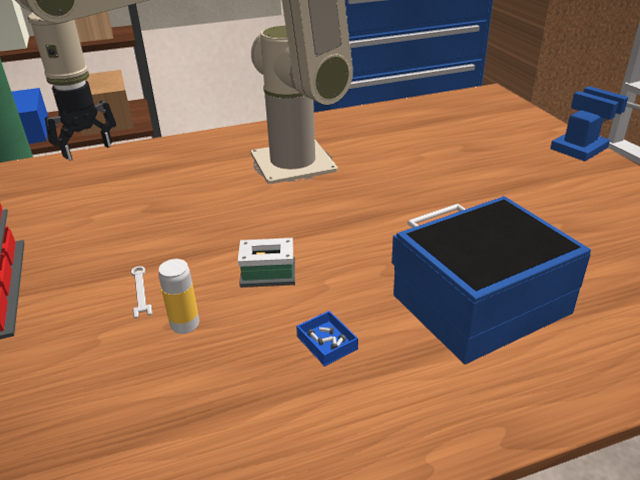

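The top view shows the chest (rim corners around (112,104), (250,82), (270,193), (128,216)), its handle bar from (173,242) to (239,233), and the housing flange around (385,281) with its holes. The scene view agrees; the can, wrench and tray stand to the right of the chest.

```bash
cat > h.py <<'E'
import numpy as np, cv2
def ray(s,uv,z):
    W=s["world_to_cam"];R=W[:3,:3];c=-R.T@W[:3,3]
    uv=np.atleast_2d(np.array(uv,float))
    d=np.c_[(uv[:,0]-s["cx"])/s["fx"],(uv[:,1]-s["cy"])/s["fy"],np.ones(len(uv))]@R
    return c+d*((z-c[2])/d[:,2])[:,None]
def proj(s,p):
    W=s["world_to_cam"];q=np.atleast_2d(p)@W[:3,:3].T+W[:3,3]
    return np.c_[s["fx"]*q[:,0]/q[:,2]+s["cx"],s["fy"]*q[:,1]/q[:,2]+s["cy"]]
def blobs(m,lo,hi):
    n,l,st,c=cv2.connectedComponentsWithStats(m.astype(np.uint8))
    return [(c[i],st[i,4],l==i) for i in range(1,n) if lo<=st[i,4]<=hi]
E
python3 - <<'E'
import pickle; from h import *
d=pickle.load(open("s0.pkl","rb"))
def reg(s,x0,y0,x1,y1):
    m=np.zeros((480,640),bool);m[y0:y1,x0:x1]=1;return m
def box(m):
    p=np.argwhere(m)[:,::-1].astype(np.float32);return cv2.minAreaRect(p),cv2.boxPoints(cv2.minAreaRect(p))
for n,hb,fb in(("top",(165,205,245,250),(345,250,425,310)),("scene",(405,200,468,228),(235,235,300,268))):
    s=d[n];im=s["image"].astype(int);mn=im.min(2);sp=im.max(2)-mn
    m=(mn>110)&(sp<40)
    hm=m&reg(s,*hb); fm=m&reg(s,*fb)
    # handle bar
    b=max(blobs(hm,10,9999),key=lambda t:t[1]);p=np.argwhere(b[2])[:,::-1]
    print(n,"handle",b[1],p.min(0),p.max(0)); 
    w=ray(s,p,130);
    if n=="top":
        lo=w[w[:,0]<np.inf]
        # bar: pixels of lowest rows per column
        cols=np.unique(p[:,0]);bp=[]
        for c in cols:
            r=p[p[:,0]==c,1]; k=r[r>r.max()-8] ; bp.append([c,r.max()])
        bp=np.array(bp);print(bp[::6].tolist()); bw=ray(s,bp,130);print(bw[[0,-1]].round(1))
    b=max(blobs(fm,10,9999),key=lambda t:t[1])
    hull=cv2.convexHull(np.argwhere(b[2])[:,::-1].astype(np.int32))
    full=np.zeros((480,640),np.uint8);cv2.fillConvexPoly(full,hull,1)
    dark=(im.max(2)<120)&full.astype(bool)
    hs=blobs(dark,3,80)
    for h in hs: print("hole",h[0].round(1),h[1],ray(s,h[0],70).round(1))
    c=cv2.boxPoints(cv2.minAreaRect(hull));print("flange",c.round(1).tolist(),ray(s,c,70).round(1).tolist())
    # chest blue
    im8=s["image"];hsv=cv2.cvtColor(im8,cv2.COLOR_BGR2HSV)
    blk=(hsv[...,2]<45)&(reg(s,100,70,285,240) if n=="top" else reg(s,390,190,600,300))
    bb=max(blobs(blk,100,99999),key=lambda t:t[1]);q=cv2.convexHull(np.argwhere(bb[2])[:,::-1].astype(np.int32))
    e=cv2.approxPolyDP(q,6,True)[:,0];print("black",e.tolist(),ray(s,e,165).round(1).tolist())
im=np.hstack([cv2.resize(d["top"]["image"][60:260,90:290],None,fx=2,fy=2,interpolation=2),cv2.resize(d["top"]["image"][240:320,340:420],None,fx=5,fy=5,interpolation=2)])
cv2.imwrite("pics/c1.png",im)
E
```

```text
top handle 520 [169 209] [238 244]
[[169, 226], [175, 244], [181, 243], [187, 242], [193, 240], [199, 239], [205, 238], [211, 237], [217, 236], [223, 235], [229, 234], [235, 233]]
[[630.1 227.4 130. ]
 [615.5  86.  130. ]]
hole [366.4 261.2] 14 [[ 557.  -178.3   70. ]]
hole [357. 272.] 3 [[ 534.2 -157.7   70. ]]
hole [409.4 273.4] 13 [[ 529.6 -269.3   70. ]]
hole [355. 279.] 3 [[ 519.3 -153.1   70. ]]
hole [359.5 285.9] 15 [[ 504.6 -162.4   70. ]]
hole [359.1 293.2] 16 [[ 489.  -161.2   70. ]]
hole [379.5 299.1] 30 [[ 476.1 -204.    70. ]]
hole [402.8 298.5] 13 [[ 476.7 -253.5   70. ]]
hole [370. 298.] 3 [[ 478.6 -184.    70. ]]
hole [397.  303.4] 7 [[ 466.4 -240.8   70. ]]
flange [[351.3999938964844, 292.8999938964844], [362.20001220703125, 253.89999389648438], [417.3999938964844, 269.20001220703125], [406.6000061035156, 308.29998779296875]] [[489.9, -144.7, 70.0], [572.9, -169.7, 70.0], [538.2, -286.8, 70.0], [456.0, -260.7, 70.0]]
black [[259, 185], [132, 208], [119, 109], [243, 88]] [[703.9, 38.2, 165.0], [661.5, 289.9, 165.0], [867.1, 324.1, 165.0], [907.1, 71.6, 165.0]]
scene handle 282 [408 204] [465 226]
hole [258. 265.] 19 [[ 573.  -249.4   70. ]]
hole [271.5 264. ] 4 [[ 580.  -221.3   70. ]]
hole [280.5 264. ] 12 [[ 587.1 -203.1   70. ]]
flange [[237.0, 240.10000610351562], [292.1000061035156, 237.60000610351562], [293.29998779296875, 263.3999938964844], [238.10000610351562, 265.8999938964844]] [[463.3, -271.3, 70.0], [499.6, -150.4, 70.0], [595.0, -176.7, 70.0], [560.6, -290.3, 70.0]]
black [[578, 247], [475, 289], [408, 233], [504, 200]] [[866.4, 320.3, 165.0], [906.7, 69.5, 165.0], [704.0, 37.4, 165.0], [663.6, 288.1, 165.0]]
```

View pics/c1.png

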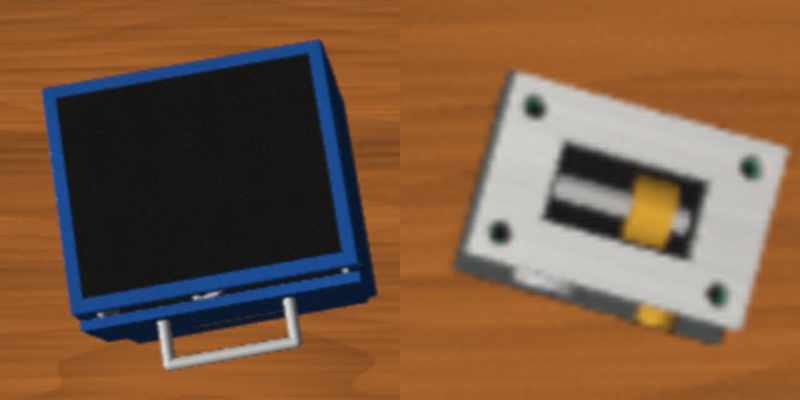

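The holes give the housing centre at about (517,-216) with yaw -16.9°. Both views agree on the chest: front centre about (666.5,161), yaw 9.45°. The handle is near (613,154), slightly ajar. I'll now move above the handle.

move_arm(motion="1 2 1 3 0 0; 3 6 3 0 0 6; 5 9.5 5 0 0 13; 7 13 7 0 0 20; 9 17 7 0 0 27; 11 20.5 7 0 0 34; 13 24 7 0 0 41; 15 27.5 7 0 0 47; 17 31 7 0 0 53; 18.5 34.5 7 0 0 58", fingers=4.2, squeeze=50)

```text
time: 0.93
tool_pos: [423.5, -208.8, 301.0]
tcp_rot: [-90.0, 0.0, -98.0]
ft_force: [1.7, -0.3, -0.1]
finger_gap: 42.0
```

```bash
python3 - <<'E'
import pickle; from h import *
d=pickle.load(open("s0.pkl","rb"));s=d["top"];im=s["image"].astype(int)
m=(im.min(2)>110)&(im.max(2)-im.min(2)<40)
P=[]
for c in range(178,234,4):
    r=np.nonzero(m[215:250,c])[0]+215; r=r[r>r.max()-12]; P.append([c,r.mean()])
w=ray(s,P,131);print(np.c_[P,w].round(1)[[0,6,13]].tolist())
a=np.deg2rad(9.45);ex=np.array([np.cos(a),np.sin(a)]);ey=np.array([-ex[1],ex[0]])
print("chest x of bar",((w[:,:2]-[666.5,161])@ex).round(1))
E
```

```text
[[178.0, 241.0, 598.7, 207.9, 131.0], [202.0, 236.5, 607.2, 159.1, 131.0], [230.0, 231.5, 616.6, 102.1, 131.0]]
chest x of bar [-59.2 -58.6 -59.  -59.5 -58.9 -59.4 -58.8 -59.2 -58.7 -59.1 -59.6 -59.
 -58.4 -58.9]
```

move_arm(motion="2 4 0 0 0 2; 4 8 0 0 0 4; 6 12 0 0 0 6; 8 15.5 0 0 0 8; 10 19 -1 0 0 10; 12 22.5 -2 0 0 12; 14 26 -4 0 0 14; 16 30 -6 0 0 16; 17.5 33.5 -8 0 0 17.8; 18.4 35.6 -9 0 0 17.8")

```text
time: 1.77
tool_pos: [606.2, 145.1, 210.7]
tcp_rot: [-90.1, -0.0, -80.4]
ft_force: [1.1, -0.6, 0.2]
finger_gap: 42.0
```

move_arm(motion="0 0 0 0 0 0; 0 0 0 0 0 0; 0 0 0 0 0 0")

```text
time: 2.02
tool_pos: [605.7, 143.1, 211.9]
tcp_rot: [-90.1, -0.0, -80.5]
ft_force: [0.7, 1.4, 0.1]
finger_gap: 41.9
```

```bash
python3 - <<'E'
from bench import readout, eyes, r
import cv2,pickle,numpy as np
w=eyes.snapshot("wrist");t=eyes.snapshot("scene");pickle.dump(dict(wrist=w,scene=t),open("s1.pkl","wb"))
cv2.imwrite("pics/w1.png",np.hstack([cv2.resize(w["image"],(400,300)),cv2.resize(t["image"][100:325,340:640],(400,300))]))
s=readout.sense();print(s["tool_pos"],s["tcp_rot"],s["joint_pos"])
E
```

```text
[606.41275213 142.19739192 213.55752034] [-8.99046370e+01 -2.44443182e-02 -8.06148914e+01] [ 8.49521448e+00  1.13577912e+01  8.28055943e+01 -2.30238416e-02
  8.57408837e+01 -8.88223731e-01]
```

View pics/w1.png

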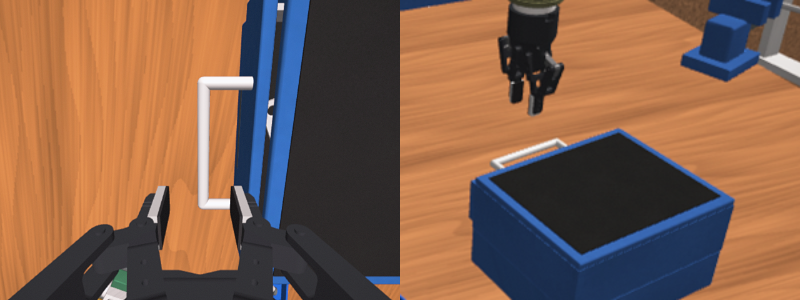

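The wrist view shows the bar at column ~203, between the fingers (165 and 235). It is nearly centred across the jaws and about 9 mm off along its length. I'll descend on it.

move_arm(motion="0 0.4 -1 0 0 0; 0 0.8 -2.5 0 0 0; 0.1 0.9 -4 0 0 0; 0.1 0.9 -5.5 0 0 0; 0.1 0.9 -7 0 0 0; 0.1 0.9 -8.2 0 0 0; 0.1 0.9 -9.2 0 0 0; 0.1 0.9 -10 0 0 0; 0.1 0.9 -10 0 0 0; 0.1 0.9 -10 0 0 0")

```text
time: 2.95
tool_pos: [607.0, 152.1, 112.2]
tcp_rot: [-90.0, -0.0, -80.6]
ft_force: [0.4, 0.7, 0.3]
finger_gap: 42.1
```

move_arm(motion="0 0 0 0 0 0; 0 0 0 0 0 0; 0 0 0 0 0 0; 0 0 0 0 0 0; 0 0 0 0 0 0; 0 0 0 0 0 0", fingers=0, squeeze=50)

```text
time: 3.45
tool_pos: [607.8, 152.4, 113.5]
tcp_rot: [-89.9, -0.0, -80.5]
ft_force: [-1.2, -0.4, 6.1]
finger_gap: 10.3
```

move_arm(motion="-0.99 -0.16 0 0 0 0; -2.5 -0.41 0 0 0 0; -4.2 -0.7 0 0 0 0; -5.9 -0.98 0 0 0 0; -7.6 -1.26 0 0 0 0; -9.3 -1.55 0 0 0 0; -11 -1.83 0 0 0 0; -12.2 -2.03 0 0 0 0; -13 -2.16 0 0 0 0; -13.5 -2.25 0 0 0 0")

```text
time: 4.28
tool_pos: [472.5, 129.8, 113.5]
tcp_rot: [-89.8, -0.0, -80.5]
ft_force: [2.7, 0.4, 4.3]
finger_gap: 10.3
```

move_arm(motion="-0.2 -0.03 0 0 0 0; -0.4 -0.07 0 0 0 0; -0.6 -0.1 0 0 0 0; -0.6 -0.1 0 0 0 0; -0.6 -0.1 0 0 0 0")

```text
time: 4.7
tool_pos: [466.9, 128.9, 113.5]
tcp_rot: [-89.9, -0.0, -80.5]
ft_force: [-1.6, -1.4, 8.7]
finger_gap: 10.0
```

move_arm(motion="-0.2 -0.03 0 0 0 0; -0.4 -0.07 0 0 0 0; -0.4 -0.07 0 0 0 0; -0.4 -0.07 0 0 0 0")

```text
time: 5.03
tool_pos: [463.0, 128.2, 113.5]
tcp_rot: [-89.9, -0.0, -80.5]
ft_force: [0.0, -0.3, 7.2]
finger_gap: 10.2
```

move_arm(motion="-0.2 -0.03 0 0 0 0; -0.4 -0.07 0 0 0 0; -0.4 -0.07 0 0 0 0; -0.4 -0.07 0 0 0 0")

```text
time: 5.37
tool_pos: [459.1, 127.6, 113.5]
tcp_rot: [-89.9, 0.0, -80.5]
ft_force: [-0.7, -0.3, 7.8]
finger_gap: 10.2
```

move_arm(motion="-0.2 -0.03 0 0 0 0; -0.4 -0.07 0 0 0 0; -0.4 -0.07 0 0 0 0; -0.4 -0.07 0 0 0 0")

```text
time: 5.7
tool_pos: [457.1, 127.2, 113.6]
tcp_rot: [-89.6, 0.0, -80.6]
ft_force: [13.4, 2.9, -3.0]
finger_gap: 10.3
```

```bash
python3 - <<'E'
from bench import readout, eyes, r
import cv2,pickle,numpy as np
d={n:eyes.snapshot(n) for n in("top","scene")};pickle.dump(d,open("s2.pkl","wb"))
cv2.imwrite("pics/t2.png",np.hstack([cv2.resize(d["top"]["image"][60:360,60:360],(400,400)),cv2.resize(d["scene"]["image"][120:370,360:610],(400,400))]))
s=readout.sense();print(s["tool_pos"],s["ft_force"])
E
```

```text
[457.08238446 127.24144609 113.56779143] [12.35380047  3.04796665 -2.30844797]
```

View pics/t2.png

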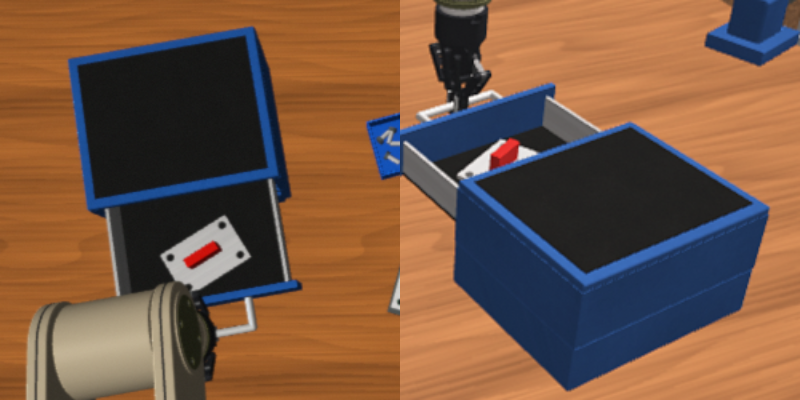

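The drawer is at its stop (force rose to 13 N). The cover is in view in the drawer, turned about 30°, with the red lug near top pixel (211,250). I'll hold briefly, release, rise and measure the lug.

move_arm(motion="0 0 0 0 0 0; 0 0 0 0 0 0; 0 0 0 0 0 0; 0 0 0 0 0 0")

```text
time: 6.13
tool_pos: [457.1, 127.2, 113.5]
tcp_rot: [-89.6, 0.0, -80.6]
ft_force: [12.4, 2.7, -2.6]
finger_gap: 10.1
```

move_arm(motion="0 0 0 0 0 0; 0 0 0 0 0 0; 0 0 0 0 0 0; 0 0 0 0 0 0; 0 0 2 0 0 0; 0 0 5 0 0 0; 0 0 8 0 0 0; 0 0 11 0 0 0; 0 0 14 0 0 0; 0 0 14 0 0 0", fingers=4.2)

```text
time: 6.97
tool_pos: [456.7, 127.2, 259.3]
tcp_rot: [-89.5, 0.0, -80.5]
ft_force: [0.3, 0.2, 1.0]
finger_gap: 42.4
```

```bash
cat > lug.py <<'E'
import pickle,sys; from h import *
def lug(s,z=121,roi=(0,0,640,480)):
    hsv=cv2.cvtColor(s["image"],cv2.COLOR_BGR2HSV);h,S,v=cv2.split(hsv)
    m=((h<8)|(h>172))&(S>170)&(v>60)
    k=np.zeros_like(m);k[roi[1]:roi[3],roi[0]:roi[2]]=1;return m&k,v
E
python3 - <<'E'
from lug import *
from bench import eyes,readout
d={n:eyes.snapshot(n) for n in("top","scene")}
s=readout.sense();print(s["tool_pos"],s["tcp_rot"],s["ft_force"],s["joint_pos"][[0,5]])
for n,roi in(("top",(170,220,270,290)),("scene",(400,190,470,250))):
    m,v=lug(d[n],roi=roi)
    b=max(blobs(m,10,9999),key=lambda t:t[1]);p=np.argwhere(b[2])[:,::-1]
    vv=v[b[2]];print(n,b[1],np.percentile(vv,[5,25,50,75,95]))
    for th in(0,(vv.min()+vv.max())/2):
        q=p[vv>=th].astype(np.float32);c=cv2.boxPoints(cv2.minAreaRect(q));w=ray(d[n],c,121)
        print(len(q),cv2.minAreaRect(q),w[:,:2].round(1).tolist(),w.mean(0).round(1),"dirs",np.rad2deg(np.arctan2(*(w[1]-w[0])[[1,0]])).round(1),np.rad2deg(np.arctan2(*(w[2]-w[1])[[1,0]])).round(1))
s=d["top"];im=s["image"].astype(int);mn=im.min(2)
x0,y0=170,215
m=(mn>120)&(im.max(2)-mn<40);k=np.zeros_like(m);k[y0:285,x0:262]=1
b=max(blobs(m&k,100,9999),key=lambda t:t[1]);hull=cv2.convexHull(np.argwhere(b[2])[:,::-1].astype(np.int32))
r_=cv2.minAreaRect(hull);c=cv2.boxPoints(r_);print("plate",r_,ray(s,c,91)[:,:2].round(1).tolist(),ray(s,c,91).mean(0).round(1))
full=np.zeros((480,640),np.uint8);cv2.fillConvexPoly(full,hull,1)
for h in blobs((im.max(2)<100)&(full>0),4,60): print("hole",h[0].round(1),h[1],ray(s,h[0],91).round(1))
E
```

```text
[454.81340242 126.84763729 253.74478823] [-8.98336382e+01  5.76407146e-04 -8.05449373e+01] [ 0.38432961  1.31130863 -1.06665779] [ 9.35801697 -0.09704158]
top 239 [ 73.  150.5 207.  209.  211. ]
239 ((211.05055236816406, 250.7808837890625), (8.797982215881348, 27.45394515991211), 57.9946174621582) [[572.0, 171.2], [601.3, 123.9], [585.7, 114.1], [556.5, 161.4]] [578.9 142.7 121. ] dirs -58.2 -147.8
239 ((211.05055236816406, 250.7808837890625), (8.797982215881348, 27.45394515991211), 57.9946174621582) [[572.0, 171.2], [601.3, 123.9], [585.7, 114.1], [556.5, 161.4]] [578.9 142.7 121. ] dirs -58.2 -147.8
scene 204 [115.15 160.75 167.   234.   237.85]
204 ((425.25006103515625, 216.75003051757812), (11.31370735168457, 23.33452033996582), 45.0) [[607.1, 99.5], [557.7, 166.1], [595.3, 166.6], [642.2, 101.4]] [600.6 133.4 121. ] dirs 126.6 0.7
204 ((425.25006103515625, 216.75003051757812), (11.31370735168457, 23.33452033996582), 45.0) [[607.1, 99.5], [557.7, 166.1], [595.3, 166.6], [642.2, 101.4]] [600.6 133.4 121. ] dirs 126.6 0.7
plate ((213.44383239746094, 251.9101104736328), (37.62991714477539, 57.66387939453125), 57.9946174621582) [[582.3, 218.1], [646.1, 115.4], [577.2, 72.4], [514.4, 174.6]] [580.  145.1  91. ]
hole [226.  228.5] 22 [[629.3 119.3  91. ]]
hole [239.8 250.6] 21 [[581.6  89.6  91. ]]
hole [187.1 252.9] 22 [[578.5 200.9  91. ]]
hole [200.9 275.1] 22 [[531.2 170.8  91. ]]<stdin>:9: RuntimeWarning: overflow encountered in scalar add
```

move_arm(motion="1 0.2 0 0 0 4; 3.5 0.5 0 0 0 9; 6.5 1 -1 0 0 14; 9.5 1.4 -2 0 0 19; 11.5 1.7 -4 0 0 22.4; 12.5 1.8 -6 0 0 22.4; 12.5 1.8 -7 0 0 22.4; 12.5 1.8 -8 0 0 22.4; 12.5 1.8 -8 0 0 22.4; 12.5 1.8 -8 0 0 22.4")

```text
time: 7.9
tool_pos: [577.9, 144.6, 171.7]
tcp_rot: [-90.1, 0.0, -58.2]
ft_force: [0.4, -0.2, 0.4]
finger_gap: 41.5
```

```bash
python3 - <<'E'
from bench import readout, eyes, r
import cv2,pickle
w=eyes.snapshot("wrist");pickle.dump(w,open("s3.pkl","wb"))
cv2.imwrite("pics/w3.png",w["image"])
s=readout.sense();print(s["tool_pos"],s["tcp_rot"])
E
```

```text
[578.62175857 144.70356743 172.97136797] [-8.99813352e+01 -7.08684609e-03 -5.81539589e+01]
```

View pics/w3.png

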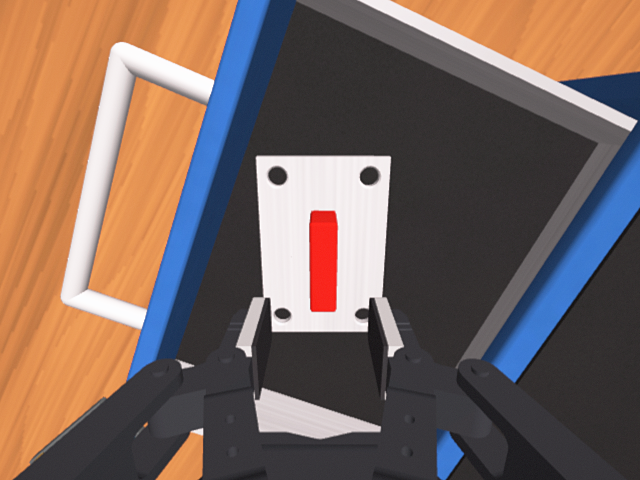

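The wrist view shows the lug at (323,265), parallel to the pads and centred across the jaws. The cover's holes are visible and there is nothing in the fingers' way. I'll descend and grip.

move_arm(motion="0.1 0 -1 0 0 0; 0.1 0 -2.5 0 0 0; 0.1 0 -4 0 0 0; 0.1 0 -5.3 0 0 0; 0.1 0 -6.3 0 0 0; 0.1 0 -7 0 0 0; 0.1 0 -7.5 0 0 0; 0.1 0 -7.8 0 0 0; 0.1 0 -7.8 0 0 0; 0.1 0 -7.8 0 0 0")

```text
time: 8.78
tool_pos: [580.4, 144.8, 94.7]
tcp_rot: [-90.0, -0.0, -58.1]
ft_force: [0.2, 0.3, 0.5]
finger_gap: 42.1
```

```bash
python3 - <<'E'
from bench import readout
from h import *; import pickle
w=pickle.load(open("s3.pkl","rb"));print(proj(w,[[578.6,144.7,121],[580,145,121],[578.6,144.7,91]]))
s=readout.sense();print(s["tool_pos"],s["tcp_rot"],s["ft_force"])
E
```

```text
[[320.06503486 265.83681035]
 [322.42580521 266.61897416]
 [320.04212761 247.43149779]]
[580.37904981 144.75097935  94.74126946] [-8.99669984e+01 -1.39039965e-02 -5.81475673e+01] [0.19329827 0.28801756 0.53074606]
```

move_arm(motion="0 0 0 0 0 0; 0 0 0 0 0 0; 0 0 0 0 0 0; 0 0 0 0 0 0; 0 0 0 0 0 0; 0 0 0 0 0 0", fingers=0, squeeze=60)

```text
time: 9.28
tool_pos: [580.7, 144.8, 95.2]
tcp_rot: [-89.9, -0.0, -58.1]
ft_force: [-0.2, -0.1, 5.3]
finger_gap: 14.8
```

move_arm(motion="0 0 0.5 0 0 0; 0 0 1.5 0 0 0; 0 0 3 0 0 0; 0 0 5 0 0 0; 0 0 7 0 0 0; 0 0 9 0 0 0; 0 0 11 0 0 0; 0 0 12 0 0 0; 0 0 12 0 0 0; 0 0 12 0 0 0")

```text
time: 10.12
tool_pos: [580.1, 144.7, 214.3]
tcp_rot: [-90.0, -0.0, -58.1]
ft_force: [-0.1, -0.1, -2.7]
finger_gap: 15.1
```

move_arm(motion="-0.1 -0.5 0 0 0 -1; -0.3 -1.8 0 0 0 -3; -0.6 -3.6 0 0 0 -5.5; -1 -5.6 0 0 0 -8; -1.3 -7.6 0 0 0 -10.5; -1.7 -9.6 0 0 0 -13; -2 -11.6 0 0 0 -15.5; -2.4 -13.6 0 0 0 -18; -2.7 -15.6 0 0 0 -21; -3 -17.6 0 0 0 -24")

```text
time: 10.95
tool_pos: [548.5, -33.2, 212.7]
tcp_rot: [-90.1, 0.0, -82.4]
ft_force: [-0.5, -0.4, -2.7]
finger_gap: 14.9
```

move_arm(motion="-0.3 -2 0 0 0 -2.5; -0.7 -4 0 0 0 -5; -1 -6 0 0 0 -8; -1.4 -8.2 0 0 0 -11; -1.8 -10.4 0 0 0 -14; -2.2 -12.6 0 0 0 -17; -2.6 -14.8 0 0 0 -20; -3 -16.8 0 0 0 -23; -3.2 -18 0 0 0 -24.5; -3.3 -18.5 0 0 0 -24.8")

```text
time: 11.78
tool_pos: [515.6, -218.3, 213.1]
tcp_rot: [-90.1, -0.0, -107.2]
ft_force: [-0.2, 0.3, -2.8]
finger_gap: 15.4
```

move_arm(motion="0 0 0 0 0 0; 0 0 0 0 0 0; 0 0 0 0 0 0; 0 0 0 0 0 0")

```text
time: 12.12
tool_pos: [517.3, -215.3, 214.2]
tcp_rot: [-90.0, 0.0, -106.8]
ft_force: [-0.5, 0.2, -2.8]
finger_gap: 15.0
```

move_arm(motion="0 0 -1 0 0 0; 0 0 -2.5 0 0 0; 0 0 -4 0 0 0; 0 0 -5.5 0 0 0; 0 0 -7 0 0 0; 0 0 -8 0 0 0; 0 0 -8.6 0 0 0; 0 0 -8.9 0 0 0; 0 0 -8.9 0 0 0; 0 0 -8.9 0 0 0")

```text
time: 12.95
tool_pos: [517.5, -216.4, 125.9]
tcp_rot: [-89.9, -0.0, -106.9]
ft_force: [-0.3, 0.2, -2.9]
finger_gap: 15.1
```

```bash
python3 - <<'E'
from bench import readout, eyes, r
import cv2,pickle,numpy as np
d={n:eyes.snapshot(n) for n in("top","scene","wrist")};pickle.dump(d,open("s4.pkl","wb"))
a=cv2.resize(d["scene"]["image"][200:300,210:330],(480,400),interpolation=2)
b=cv2.resize(d["wrist"]["image"][:, 160:480],(266,400))
cv2.imwrite("pics/s4.png",np.hstack([a,b]));
s=readout.sense();print(s["tool_pos"],s["tcp_rot"],s["ft_force"])
E
```

```text
[ 517.68400848 -216.66282064  126.35668792] [-8.99001143e+01 -1.97085464e-02 -1.06948478e+02] [-0.26299159  0.23309727 -2.57690643]
```

View pics/s4.png

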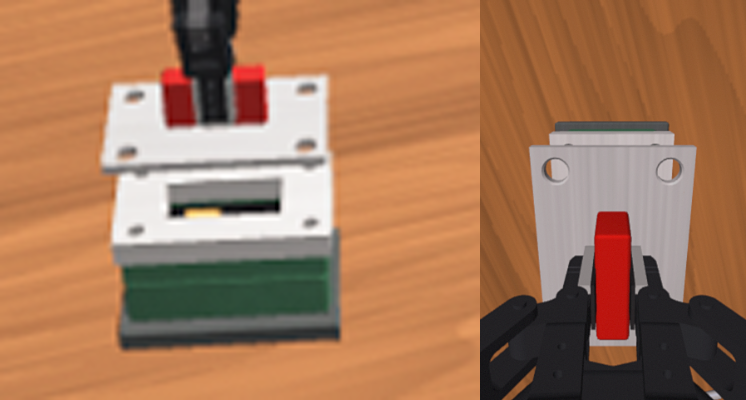

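Left, scene: the cover hovers parallel over the housing, with holes near (244,224), (287,222), (242,238), (286,236). Right, wrist: the flange's far edge shows beyond the plate's, with near-equal midlines. I'll quantify the offset.

```bash
cat > m.py <<'E'
from h import *; import pickle
def cen(s,seeds,w=4):
    g=s["image"].min(2).astype(float);out=[]
    for u,v in seeds:
        for _ in range(3):
            x,y=int(round(u)),int(round(v));p=g[y-w:y+w+1,x-w:x+w+1];k=np.clip(np.percentile(p,75)-25-p,0,None)
            Y,X=np.mgrid[y-w:y+w+1,x-w:x+w+1];u,v=(k*X).sum()/k.sum(),(k*Y).sum()/k.sum()
        out.append((u,v))
    return np.array(out)
def rep(n,w):
    w=w[:,:2];print(n,w.round(1).tolist(),"mean",w.mean(0).round(1),"yaw y-dir",[round(float(np.rad2deg(np.arctan2(*(w[a]-w[b])[[1,0]]))),1) for a,b in((1,0),(3,2))])
E
python3 - <<'E'
from m import *
d0=pickle.load(open("s0.pkl","rb"));d=pickle.load(open("s4.pkl","rb"))
t=cen(d0["top"],[(409.4,273.4),(366.4,261.2),(402.8,298.5),(359.5,285.9)]);rep("housing top",ray(d0["top"],t,70))
p0=proj(d0["scene"],np.c_[ray(d0["top"],t,70)[:,:2],np.full(4,70)]);print("pred scene",p0.round(1).tolist())
q=cen(d0["scene"],p0,3);print(q.round(1).tolist());rep("housing scene",ray(d0["scene"],q,70))
c=cen(d["scene"],[(241.7,238),(286.3,236.3),(243.7,224),(286.7,222)],3);print(c.round(1).tolist())
for z in(122.4,116.4): rep("cover scene z%g"%z,ray(d["scene"],c,z))
w=d["wrist"]
# wrist: rows of far edges, masks
im=w["image"].astype(int)
for r0 in range(145,185,3): 
    row=im[r0,225:440].min(1); e=np.nonzero(row>120)[0]; print(r0,(e.min()+225,e.max()+225) if len(e) else None, im[r0,310].tolist(), end=" | ")
E
```

```text
housing top [[530.0, -269.8], [557.5, -178.3], [476.4, -253.6], [504.2, -162.2]] mean [ 517. -216.] yaw y-dir [73.3, 73.1]
pred scene [[244.3, 256.0], [287.6, 254.0], [245.8, 241.6], [287.8, 239.8]]
[[243.6, 257.2], [287.2, 255.2], [245.0, 237.5], [288.0, 235.4]]
housing scene [[533.6, -272.1], [561.5, -180.4], [459.5, -251.7], [487.5, -156.8]] mean [ 510.5 -215.2] yaw y-dir [73.1, 73.5]
[[241.9, 240.1], [286.2, 238.1], [243.1, 223.6], [286.2, 221.5]]
cover scene z122.4 [[544.0, -272.8], [571.2, -182.4], [481.4, -255.8], [508.2, -164.0]] mean [ 526.2 -218.7] yaw y-dir [73.3, 73.7]
cover scene z116.4 [[535.2, -271.4], [562.6, -180.2], [472.1, -254.3], [499.2, -161.7]] mean [ 517.3 -216.9] yaw y-dir [73.3, 73.7]
145 None [57, 78, 115] | 148 None [89, 87, 87] | 151 None [79, 79, 80] | 154 None [78, 80, 76] | 157 (np.int64(369), np.int64(388)) [113, 122, 112] | 160 (np.int64(244), np.int64(392)) [155, 155, 163] | 163 (np.int64(243), np.int64(393)) [184, 185, 193] | 166 (np.int64(243), np.int64(393)) [182, 183, 191] | 169 (np.int64(244), np.int64(392)) [183, 184, 193] | 172 (np.int64(244), np.int64(392)) [184, 183, 194] | 175 (np.int64(225), np.int64(417)) [136, 134, 141] | 178 (np.int64(225), np.int64(419)) [170, 167, 176] | 181 (np.int64(225), np.int64(419)) [168, 166, 175] | 184 (np.int64(225), np.int64(419)) [168, 166, 176] |
```

```bash
python3 - <<'E'
from m import *
d=pickle.load(open("s4.pkl","rb"));w=d["wrist"]
f=ray(w,[(243,159.5),(393,159.5)],70);print("flange far corners",f.round(1).tolist(),np.linalg.norm(f[1]-f[0]).round(1),f.mean(0).round(1))
a=np.deg2rad(-16.9);ey=np.array([-np.sin(a),np.cos(a)]);ex=np.array([np.cos(a),np.sin(a)])
im=w["image"];g=im.min(2).astype(int)
# plate edges per row, widest bright run around col 320
for r in(180,190,200): 
    row=g[r];print(r,[int(x) for x in np.nonzero(np.abs(np.diff(row))>40)[0] if 180<x<460])
h=[]
for seed in((226+20,203),(388,203)):
    c=seed
    print("hole px guess",seed)
W=w["world_to_cam"];print("cam pos",(-W[:3,:3].T@W[:3,3]).round(1),"axis",W[2,:3].round(3))
H=np.array([517.,-216.])
print("expected flange corners",[ (H+sx*40*ex+sy*60*ey).round(1).tolist() for sx in(1,-1) for sy in(1,-1)])
cv2.imwrite("pics/w4.png",cv2.resize(im[140:230,200:440],None,fx=3,fy=3,interpolation=2))
E
```

```text
flange far corners [[496.9, -148.4, 70.0], [573.3, -171.7, 70.0]] 79.9 [ 535.1 -160.1   70. ]
180 [218, 219, 419, 420]
190 [219, 220, 418, 419]
200 [220, 244, 245, 372, 374, 390, 391, 418]
hole px guess (246, 203)
hole px guess (388, 203)
cam pos [ 542.6 -136.4  269.9] axis [-0.093 -0.313 -0.945]
expected flange corners [[572.7, -170.2], [537.8, -285.0], [496.2, -147.0], [461.3, -261.8]]
```

View pics/w4.png

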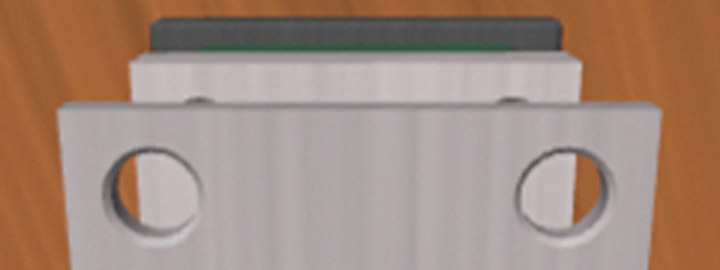

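The wrist crop shows the flange's far corners at (243,159.5)/(393,159.5). It also shows the cover's far corners at (219.7,175)/(420.3,175) and its hole rims centred near (251,205)/(388,205).

```bash
python3 - <<'E'
from m import *
d=pickle.load(open("s4.pkl","rb"));w=d["wrist"]
a=np.deg2rad(-16.9);ey=np.array([-np.sin(a),np.cos(a)]);H=np.array([517.,-216.])
for z in(119,122.4,126):
    for n,px,D,o in(("edge",[(219.5,175),(420.5,175)],80,60),("holes",[(251,205),(388.3,205)],56,48)):
        p=ray(w,px,z);v=p[1]-p[0];m=p.mean(0)[:2];print(z,n,"len",np.linalg.norm(v).round(1),"exp",D,"centre",(m-o*ey).round(1),"dir",np.rad2deg(np.arctan2(v[1],v[0])).round(2))
f=ray(w,[(243,159.5),(393,159.5)],70);v=f[1]-f[0];print("flange centre wrist",(f.mean(0)[:2]-60*ey).round(1),np.rad2deg(np.arctan2(v[1],v[0])).round(2))
E
```

```text
119 edge len 81.9 exp 80 centre [ 518.5 -217.9] dir -16.96
119 holes len 57.5 exp 56 centre [ 518.1 -218.3] dir -16.97
122.4 edge len 80.1 exp 80 centre [ 518.6 -217.3] dir -16.96
122.4 holes len 56.2 exp 56 centre [ 518.4 -217.5] dir -16.97
126 edge len 78.1 exp 80 centre [ 518.8 -216.7] dir -16.96
126 holes len 54.8 exp 56 centre [ 518.6 -216.7] dir -16.97
flange centre wrist [ 517.6 -217.5] -16.96
```

The wrist view confirms the plate height (hole spacing 56.2, edge 80.1). The cover centre is at (518.5,-217.4) against the flange's (517.6,-217.5), with yaw equal. I'll lower gently.

move_arm(motion="-0.05 0 -0.4 0 0 0; -0.07 0 -0.9 0 0 0; -0.07 0 -1.4 0 0 0; -0.07 0 -1.9 0 0 0; -0.07 0 -2.3 0 0 0; -0.07 0 -2.6 0 0 0; -0.07 0 -2.8 0 0 0; -0.07 0 -2.9 0 0 0; -0.07 0 -2.9 0 0 0; -0.07 0 -2.9 0 0 0")

```text
time: 13.93
tool_pos: [516.5, -216.4, 96.5]
tcp_rot: [-90.0, -0.0, -106.9]
ft_force: [-0.4, 0.3, -3.9]
finger_gap: 14.9
```

move_arm(motion="0 0 0 0 0 0; 0 0 0 0 0 0; 0 0 0 0 0 0; 0 0 0 0 0 0; 0 0 0 0 0 0; 0 0 0 0 0 0")

```text
time: 14.43
tool_pos: [516.4, -216.3, 96.3]
tcp_rot: [-90.0, -0.0, -106.9]
ft_force: [-0.6, -0.4, -3.7]
finger_gap: 15.0
```

```bash
python3 - <<'E'
from bench import readout, eyes, r
import cv2,pickle,numpy as np
d={n:eyes.snapshot(n) for n in("top","scene","wrist")};pickle.dump(d,open("s5.pkl","wb"))
a=cv2.resize(d["scene"]["image"][215:300,215:315],(400,340),interpolation=2)
b=cv2.resize(d["wrist"]["image"][150:250,200:440],(720,300)[0:2],interpolation=2)
c=cv2.resize(d["top"]["image"][70:330,100:540],(400,236))
o=np.zeros((600,800,3),np.uint8);o[:250,:600]=cv2.resize(b,(600,250));o[255:595,:400]=a;o[255:491,400:]=c
cv2.imwrite("pics/f5.png",o);
s=readout.sense();print(s["time"],s["tool_pos"],s["tcp_rot"],s["ft_force"],s["finger_gap"])
E
```

```text
14.5833 [ 516.34476675 -216.30398366   96.29156164] [-9.00002724e+01 -1.96352368e-04 -1.06948966e+02] [-0.5652027  -1.0878721  -2.93292886] 14.92754137327455
```

View pics/f5.png

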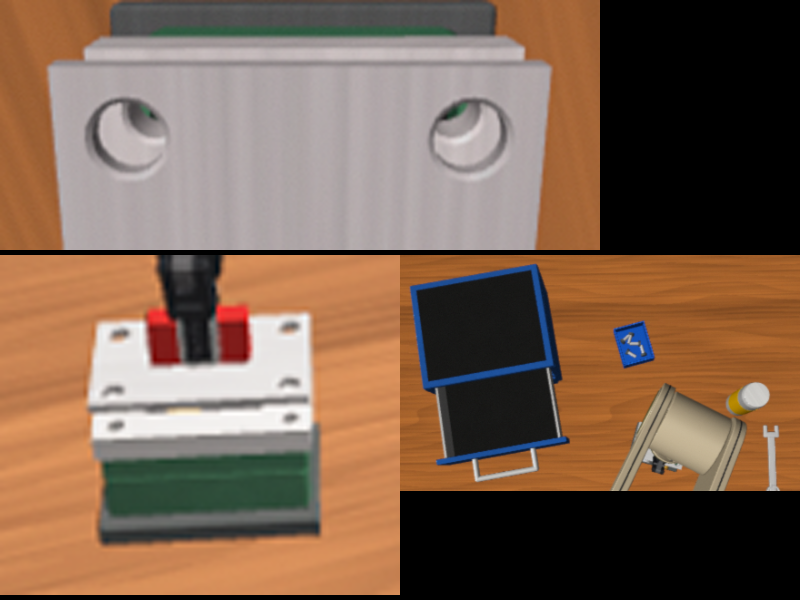

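The wrist view (top) shows the threaded holes inside the cover's holes. Scene shows a clear gap, and in the top view the drawer is out with the can, tray and wrench in place. One last numeric check.

```bash
python3 - <<'E'
from m import *
d0=pickle.load(open("s0.pkl","rb"));d=pickle.load(open("s5.pkl","rb"));w=d["wrist"]
a=np.deg2rad(-16.95);ey=np.array([-np.sin(a),np.cos(a)])
for n,px,z,o in(("flange",[(234.4,166.2),(409.6,166.6)],70,60),("edge",[(220,175.2),(420,175.6)],92.5,60),("holes",[(251.2,203.6),(388,203.6)],92.5,48)):
    p=ray(w,px,z);v=p[1]-p[0];print(n,np.linalg.norm(v).round(1),"centre",(p.mean(0)[:2]-o*ey).round(1),np.rad2deg(np.arctan2(v[1],v[0])).round(2))
D=cv2.absdiff(d0["top"]["image"],d["top"]["image"]).max(2)
for n,b in(("tray",(330,140,385,198)),("can",(482,208,508,240)),("wrench",(498,255,522,340))): print(n,"changed px",int((D[b[1]:b[3],b[0]:b[2]]>40).sum()))
im=d["top"]["image"].astype(int);m=(im.min(2)>110)&(im.max(2)-im.min(2)<40)
P=[[c,np.nonzero(m[:,c][:325])[0].max()-2.5] for c in range(190,240,8)];ww=ray(d["top"],P,131)
a=np.deg2rad(9.45);print("bar chest x",((ww[:,:2]-[666.5,161])@[np.cos(a),np.sin(a)]).round(0))
E
```

```text
flange 79.8 centre [ 518.1 -217. ] -17.08
edge 79.6 centre [ 517.1 -217.1] -17.06
holes 55.8 centre [ 517.1 -216.6] -16.95
tray changed px 0
can changed px 0
wrench changed px 0
bar chest x [-212. -211. -212. -211. -212. -212. -211.]
```

```bash
python3 -c "
from bench import r,readout
print(r.hand_in()); s=readout.sense();print(s['time'],s['tool_pos'],s['ft_force'],s['finger_gap'])"
```

```text
the job is handed in; nothing more can be done
None
the job is handed in; nothing more can be done
```

I pulled the drawer to its stop, lifted the cover out by its red lug and handed the job in with the cover held level above the housing. `hand_in` gives no verdict, so the result below rests on my own last checks at about 14.6 s.

- **Drawer:** the force rose to about 13 N at the stop. The handle bar travelled from -59 to about -212 mm (chest x) and stayed there after release. My chest zero is probably some 10 mm off, since the bar should read about -200 mm fully out.
- **Alignment:** the wrist camera puts the cover centre within about 1 mm of the flange centre, with yaw within about 0.1°. The threaded holes can be seen through the cover's holes.
- **Height and level:** the underside is about 16 mm above the flange, worked out from the tool height. The tool is level to under 0.1°, and the scene view shows a clear gap.
- **Bystanders:** no changed pixels at the can, tray or wrench in the top view.

Two readings disagreed. The scene camera's hole positions were up to about 16 mm off along x, because my centring was biased by the oblique view, so I relied on the wrist camera. The finger opening read 10 mm on the 12 mm bar and 15 mm on the 16 mm lug, but both grips held.

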